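Sweep the recalled tins into the returns tray

TASK

Sweep the three orange ointment tins across the desk with the fingers, in through the open front of the blue returns tray, until all three lie flat and wholly inside it. Slide them along the desk without lifting or tipping them, and leave the green tin and all the jars and cartons where they are.

Things in the scene. Friction and masses are not known exactly. Their poses are not given: they have to be found in the camera images.
- tin_a: Orange round flat ointment tin, 56 mm across, 22 mm high, about 90 g, lying flat on the desk and sliding freely; aluminium line round the side, white label on top; origin at the centre of its underside. One of the three to be swept into the tray.
- tin_b: Orange round flat ointment tin, 56 mm across, 22 mm high, about 90 g, lying flat on the desk and sliding freely; aluminium line round the side, white label on top; origin at the centre of its underside. One of the three to be swept into the tray.
- tin_c: Orange round flat ointment tin, 56 mm across, 22 mm high, about 90 g, lying flat on the desk and sliding freely; aluminium line round the side, white label on top; origin at the centre of its underside. One of the three to be swept into the tray.
- tin_green: Green round flat ointment tin, 56 mm across, 22 mm high, about 90 g, lying flat on the desk and sliding freely; aluminium line round the side, white label on top; origin at the centre of its underside. To be left where it lies; it may lie among the orange ones or in front of one of them.
- tray: Blue returns tray with white rims, fixed at the robot's left, open to its right: three walls 40 mm high, 5 mm thick, no front wall. Floor: pale blue film flush with the desk, no step. Inside 260 mm wide (its x) and 160 mm deep (its y). Origin: floor centre, desk height. Open front edge 80 mm from it towards -y, the back wall 80 mm towards +y, the side walls at x = -130 and +130 mm.
- amber_bottle: Bystander, loose, to be left alone. Amber glass pill jar standing upright, 42 mm across, 65 mm high; origin at the centre of its underside.
- white_jar: Bystander, loose, to be left alone. White pill jar with a blue cap standing upright, 56 mm across, 60 mm high; origin at the centre of its underside.
- red_carton: Bystander, loose, to be left alone. White carton with a red band standing upright, 40 x 70 x 65 (high) mm; origin at the centre of its underside.
- blue_carton: Bystander, loose, to be left alone. White carton with a blue band lying flat, 45 x 100 x 35 (high) mm; origin at the centre of its underside.
- yellow_carton: Bystander, loose, to be left alone. Yellow carton with a white band lying flat, 50 x 80 x 30 (high) mm; origin at the centre of its underside.

How it is judged:
By the outcome, as a careful person would: the job done as asked, in the order asked, and still so for the second after the job is handed in, with the robot touching nothing.
It also fails if it takes over 72 s, if anything falls off the work surface, if the arm or the gripper's body presses on something with over 40 N, if the wrist force passes 120 N, or if a joint passes its speed limit or range.

ROBOT

A 7-joint arm with a two-finger parallel gripper is mounted at the origin on the work surface. World frame = base frame: x ahead of the robot, y to its left, z up, the work surface at z = 0. Lengths are in m, angles in rad, forces in N, time in s.
With the tool pointing down it reaches from about 0.425 to 0.925 m from the base axis. Payload 6.8 kg.
Tool frame: the origin (TCP) lies at the very end of the fingers, on their centre line; the grasp point (between the pads) lies 19 mm behind it; z points along the fingers, y is the line along which they close (so a half turn about z gives the same grasp; the last joint's range is limited). The gripper opens to 85 mm and grips with 20 to 120 N. Pads are 22 mm wide; open, the fingers measure 114 mm over their backs; the gripper's body (76 mm by 85 mm) begins 54 mm behind the grasp point. The pads swing forward as they close: fully open they stand 13 mm farther back than shut.
Start: joints at [1.201, 0.477, 0.022, 1.555, -0.011, 1.109, -0.083], TCP at [0.175, -0.652, 0.231] pointing down, gripper open.
Joint ranges: [-2.96, 2.96], [-0.34, 2.1], [-1.41, 1.46], [0.24, 2.44], [-1.37, 4.51], [0.17, 1.92], [-2.96, 2.96]. Speed limits (rad/s): [2.39, 2.39, 3.14, 3.14, 3.14, 3.14, 3.14].

INTERFACE

Orientations are given as a unit quaternion [w, x, y, z].
In Python, from station import bot gives the robot as it stands.
- The arm moves only by the tool drive_effector, called after "Call:" as name(argument=value, ...) on one line, values as JSON. Schema: {"type":"object","properties":{"plan":{"type":"array","items":{"type":"array","items":{"type":"array","items":{"type":"number"},"minItems":5,"maxItems":5},"minItems":1,"maxItems":20},"minItems":1,"maxItems":1},"grip_force":{"type":"number"},"only":{"type":"string"},"quiet":{"type":"boolean"},"lines":{"type":"string"}},"required":["plan"],"additionalProperties":false}. plan is a list that holds a single list of rows (three levels of brackets), with 1 to 20 rows, each of 5 numbers: dx, dy, dz in units of 50 mm, then a turn about the tool's z in units of 0.2 rad, then the opening from 0.0 (shut) to 1.0 (fully open); each row shifts and turns the commanded pose from where the row before left it, along the tool's axes as they then stand; what a row does not reach is not made up. A row lasts 1/10 s, in which the tool goes at most 0.05 m and 0.15 rad, less where a joint would pass 70% of its speed; a pose out of reach is approached as far as the arm can. The fingers move at their own pace and stop on an object; grip_force is the grip in N (left out, the last holds). Time passes only in rows, so rows that do not move let the fingers close. The tool returns the time, the measured TCP pose, the force, the opening and the grip force at its end. only (a regular expression) keeps the lines of the reply that match it, lines (a string "A,B") keeps lines A to B, and quiet returns only ok. Input that does not fit is refused with a message, and nothing moves.
- bot.get_obs(): the state, without advancing time (a new reading comes with each control period).
- bot.read_camera(name): name is "scene" or "top" or "wrist"; returns the picture (420x560x3 uint8, blue, green, red); there is no depth.
- bot.camera_info(name): a dict with "vertical_fov" (degrees; the focal length in pixels is half the picture's height over the tangent of half this angle, whatever the lens; pixels are square), "cx", "cy" (the principal point, pixels), "view" (4x4, takes a point from world to camera coordinates); the wrist camera has in their place "hand_eye" (4x4, takes a point from camera to tool coordinates, whose origin is the TCP and whose axes are the flange's). Camera axes: x right, y up, looking along -z (the intrinsics and any distortion apply to the point x, -y, -z); pixel columns grow to the right and rows downward; lengths in m; the calibration is good to about 2 mm. The wrist camera is an equidistant fisheye: a pixel r from the principal point sees the ray r / f radians off the axis. A picture is of the moment at which its call begins: read the wrist's pose just before it. camera_info takes no time and is no camera call.
- bot.hand_in(): hands the job in; it is judged then, once.
The state is a dict: "t": time; "q": joint angles; "joint_vel": joint speeds; "joint_torque": joint torques, N m; "eef_pos": TCP position; "tool_rot": TCP orientation; "contact_force": force on the tool from outside, world axes, zero at the start; "torque": the same for the moment, N m; "gripper_width": opening from 0.0 (shut) to 1.0 (fully open); "grasp_force": force on a finger pad.
Only numpy, scipy, OpenCV 4.12 (cv2) and the standard library are available. Lean on these libraries where they do the work, as an engineer would, in place of code of your own. Each camera call takes 0.05 s, during which the arm holds its last target. There are 200 camera calls.

## Working session

There is one attempt and no reset: what is moved stays moved. The work goes in short steps, Python scripts to look and compute and a tool call to move; the robot and the scene stay as the last step left them, time stands still between calls to the robot, and variables do not carry over. Pictures are saved under pics/ and viewed, at most 10 in all, crops included, and the job is handed in when it is done.

```bash
ls; mkdir -p pics; python3 - <<'E'
from station import bot
import cv2
o=bot.get_obs();print(o['t'],o['eef_pos'],o['tool_rot'],o['gripper_width'])
for n in("top","scene"):
    cv2.imwrite(f"pics/{n}0.png",bot.read_camera(n)); print(bot.camera_info(n))
E
```

```text
pics
station.py
0.0 [ 0.17454765 -0.65144816  0.23033467] [-8.70049608e-04  9.91444535e-01  1.30525677e-01 -1.55639907e-04] 0.9991641853929041
{'vertical_fov': 56.12425027555911, 'cx': 275.1443782860633, 'cy': 208.66304893520467, 'view': array([[ 0.00723098, -0.99991747,  0.01061869, -0.00386766],
       [ 0.98131818,  0.00913729,  0.19217478, -0.60180091],
       [-0.19225595,  0.0090307 ,  0.98130326, -0.83312992],
       [ 0.        ,  0.        ,  0.        ,  1.        ]])}
{'vertical_fov': 49.03198160040743, 'cx': 280.56102161402373, 'cy': 205.62069062093323, 'view': array([[ 0.772172  ,  0.63539903,  0.00429698, -0.44148066],
       [-0.43208468,  0.52011085,  0.73674115,  0.22897717],
       [ 0.46588971, -0.57074755,  0.67616123, -1.37686676],
       [ 0.        ,  0.        ,  0.        ,  1.        ]])}
```

View pics/top0.png

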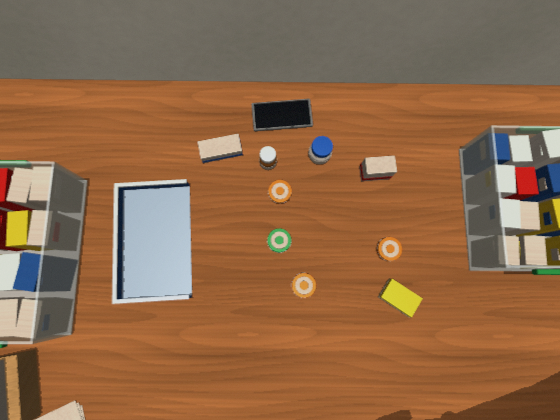

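View pics/scene0.png

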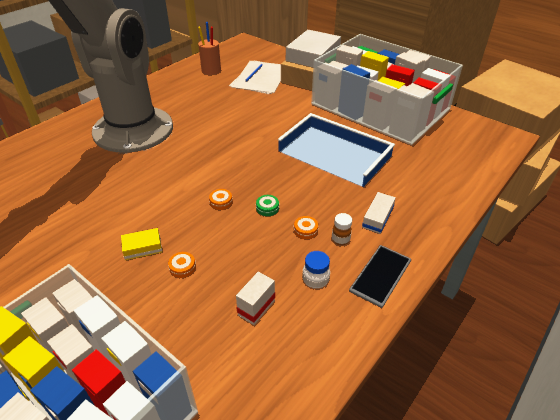

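Top view: orange tins are near pixels (280,191), (304,285) and (390,249), and green is at (279,240) between them. The tray front is at column ~191, rows 182–300, and the amber jar is close to the first tin at (268,157). The scene view agrees. Next I'll measure.

```bash
cat > h.py <<'E'
from station import bot
import cv2, numpy as np
def ray(n,u,v,z):
    c=bot.camera_info(n); f=210/np.tan(np.radians(c['vertical_fov']/2)); V=c['view']
    d=np.array([(u-c['cx'])/f,-(v-c['cy'])/f,-1]); R=V[:3,:3]; o=-R.T@V[:3,3]; w=R.T@d
    return (o+w*(z-o[2])/w[2])[:2]
def tins(n="top",im=None):
    im=bot.read_camera(n) if im is None else im
    hsv=cv2.cvtColor(im,cv2.COLOR_BGR2HSV); out=[]
    for name,lo,hi in(("or",(9,195,200),(20,255,255)),("gr",(45,100,60),(85,255,255))):
        m=cv2.morphologyEx(cv2.inRange(hsv,lo,hi),cv2.MORPH_CLOSE,np.ones((7,7)))
        k,_,s,c=cv2.connectedComponentsWithStats(m)
        for i in range(1,k):
            if 150<s[i,4]<1200: out.append((name,c[i].round(1),s[i].tolist(),ray(n,*c[i],.020).round(3)))
    return out
E
python3 - <<'E'
from h import *
im=cv2.imread("pics/top0.png")
for n,f in(("top","top0"),("scene","scene0")):
    for t in tins(n,cv2.imread(f"pics/{f}.png")): print(n,*t)
for nm,u,v,z in[("trayTL",113,182,.04),("TR",187,181,.04),("BR",190,299,.04),("BL",115,302,.04),("front floor top",191,187,0),("frontfloor bot",192,294,0),("amber",268,153,.065),("white",321,146,.06),("blueC",220,146,.035),("red",379,163,.065),("yel",402,297,.03),
 ("yelL",382,297,.03),("yelT",394,281,.03)]: print(nm,ray("top",u,v,z).round(3))
E
```

```text
top or [279.4 190.4] [269, 180, 22, 22, 375] [ 0.654 -0.009]
top or [389.8 248.2] [379, 237, 23, 23, 410] [ 0.518 -0.267]
top gr [278.9 239.9] [268, 228, 23, 24, 435] [ 0.535 -0.008]
scene or [233.6  41.8] [219, 34, 31, 19, 217] [-0.172  0.616]
scene or [ 16.4 290. ] [0, 280, 31, 19, 218] [ 0.322 -0.523]
scene gr [442.2  93.1] [432, 83, 21, 21, 153] [0.629 0.761]
scene gr [267.1 204.9] [256, 195, 23, 21, 403] [ 0.542 -0.015]
trayTL [0.665 0.379]
TR [0.669 0.207]
BR [0.401 0.187]
BL [0.393 0.352]
front floor top [0.665 0.206]
frontfloor bot [0.411 0.191]
amber [0.731 0.019]
white [ 0.752 -0.105]
blueC [0.758 0.134]
red [ 0.71  -0.237]
yel [ 0.408 -0.286]
yelL [ 0.408 -0.24 ]
yelT [ 0.443 -0.269]
```

Units first: shifts go in units of 50 mm and turns go in units of 0.2 rad. So -0.15 rad is -0.75.

```bash
cat >> h.py <<'E'
from scipy.spatial.transform import Rotation as Ro
def go(x,y,z,yaw=None):
    "turn about tool z for x-axis heading yaw (deg), then shift in the tool axes after that turn"
    o=bot.get_obs(); R=Ro.from_quat(np.roll(o['tool_rot'],-1)).as_matrix()
    now=np.degrees(np.arctan2(R[1,0],R[0,0])); yaw=now if yaw is None else yaw
    turn=-np.radians((yaw-now+180)%360-180)
    R2=R@Ro.from_euler('z',turn).as_matrix()
    print("yaw",now.round(1),"turn",turn.round(3),"shift",(R2.T@(np.array([x,y,z])-o['eef_pos'])).round(4),"pos",np.round(o['eef_pos'],4),"tilt",R[:,2].round(3),"t",o['t'])
E
python3 - <<'E'
from h import *
print(ray("top",304,285,.022)); go(.666,-.063,.12,102.5)
E
```

```text
[ 0.43275661 -0.06609574]
yaw 15.0 turn -1.527 shift [0.468  0.6072 0.111 ] pos [ 0.1746 -0.6515  0.2304] tilt [-0.001  0.002 -1.   ] t 0.1
```

Call:
drive_effector(plan=[[[0, 0, 0, -0.75, 0.4], [0, 0, 0, -0.75, 0.4], [0, 0, 0, -0.75, 0.4], [0, 0, 0, -0.75, 0.4], [0, 0, 0, -0.75, 0.4], [0, 0, 0, -0.75, 0.4], [0, 0, 0, -0.75, 0.4], [0, 0, 0, -0.75, 0.4], [0, 0, 0, -0.75, 0.4], [0, 0, 0, -0.75, 0.4], [0, 0, 0, -0.135, 0.4]]])

```text
t: 1.2
eef_pos: [0.1745, -0.6517, 0.2307]
tool_rot: [-0.0, 0.625, 0.781, 0.0]
contact_force: [-0.6, -0.1, -0.5]
gripper_width: 0.399
grasp_force: 0.0
```

```bash
python3 -c "from h import *; go(.666,-.063,.12,102.5)"
```

```text
yaw 102.6 turn 0.002 shift [0.4683 0.6073 0.1113] pos [ 0.1745 -0.6517  0.2307] tilt [-0.     0.001 -1.   ] t 1.2
```

Call:
drive_effector(plan=[[[0.468, 0.608, 0, 0, 0.4], [0.468, 0.608, 0, 0, 0.4], [0.468, 0.608, 0, 0, 0.4], [0.468, 0.608, 0, 0, 0.4], [0.468, 0.608, 0, 0, 0.4], [0.468, 0.608, 0, 0, 0.4], [0.468, 0.608, 0, 0, 0.4], [0.468, 0.608, 0, 0, 0.4], [0.468, 0.608, 0, 0, 0.4], [0.468, 0.608, 0, 0, 0.4], [0.468, 0.608, 0, 0, 0.4], [0.468, 0.608, 0.2, 0, 0.4], [0.468, 0.608, 0.2, 0, 0.4], [0.468, 0.608, 0.2, 0, 0.4], [0.468, 0.608, 0.2, 0, 0.4], [0.468, 0.608, 0.2, 0, 0.4], [0.468, 0.608, 0.4, 0, 0.4], [0.468, 0.608, 0.4, 0, 0.4], [0.468, 0.608, 0.2, 0, 0.4], [0.468, 0.608, 0.2, 0, 0.4]]])

```text
t: 3.2
eef_pos: [0.6675, -0.0624, 0.12]
tool_rot: [-0.0, 0.627, 0.779, -0.001]
contact_force: [0.7, -1.0, 0.4]
gripper_width: 0.402
grasp_force: 0.0
```

```bash
python3 -c "
from h import *
go(.666,-.063,.005,102.5)
cv2.imwrite('pics/w1.png',bot.read_camera('wrist')); im=bot.read_camera('top');cv2.imwrite('pics/t1.png',im)"
```

```text
yaw 102.3 turn -0.004 shift [-0.0002 -0.0014  0.115 ] pos [ 0.6675 -0.0624  0.12  ] tilt [-0.001 -0.    -1.   ] t 3.2
```

View pics/w1.png

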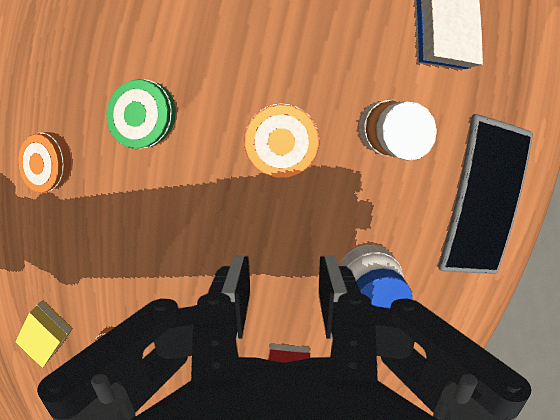

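The tin sits at (282,140), centred ahead of the fork (fingers at columns 240 and 328). Amber is to its right and the white jar is beside the right finger, clear. Next: descend and sweep.

Call:
drive_effector(plan=[[[0, -0.02, 0.6, 0, 0.4], [0, 0, 0.6, 0, 0.4], [0, 0, 0.5, 0, 0.4], [0, 0, 0.4, 0, 0.4], [0, 0, 0.2, 0, 0.4], [0, 0, 0, 0, 0.4]]])

```text
t: 3.9
eef_pos: [0.6649, -0.0644, 0.0049]
tool_rot: [-0.001, 0.627, 0.779, -0.001]
contact_force: [-0.7, -0.2, 0.4]
gripper_width: 0.4
grasp_force: 0.0
```

Call:
drive_effector(plan=[[[0.2, 0, 0, 0, 0.4], [0.2, 0, 0, 0, 0.4], [0.3, 0, 0, 0, 0.4], [0.4, 0, 0, 0, 0.4], [0.4, 0, 0, 0, 0.4], [0.4, 0, 0, 0, 0.4], [0.4, 0, 0, 0, 0.4], [0.4, 0, 0, 0, 0.4], [0.4, 0, 0, 0, 0.4], [0.4, 0, 0, 0, 0.4], [0.4, 0, 0, 0, 0.4]]])

```text
t: 5.0
eef_pos: [0.6238, 0.1287, 0.0074]
tool_rot: [0.0, 0.626, 0.78, 0.001]
contact_force: [0.2, -0.8, 1.1]
gripper_width: 0.399
grasp_force: 0.7
```

```bash
python3 -c "
from h import *
go(.597,.25,.005,102.5)
im=bot.read_camera('top');cv2.imwrite('pics/t2.png',im)
for t in tins('top',im): print(*t)"
```

```text
yaw 102.5 turn 0.001 shift [1.242e-01 1.000e-04 2.400e-03] pos [0.6238 0.1287 0.0074] tilt [ 0.001  0.    -1.   ] t 5.0
or [389.9 248.3] [379, 237, 23, 23, 428] [ 0.518 -0.267]
gr [546.5 271.5] [532, 269, 28, 6, 155] [ 0.467 -0.627]
```

View pics/t2.png

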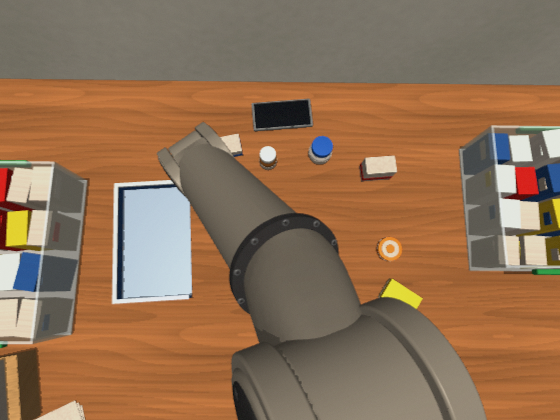

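The arm hides the tin from above in this view. The 0.7 N on a finger pad suggests contact, so I continue and then check with the wrist camera.

Call:
drive_effector(plan=[[[0.4, 0, 0.01, 0, 0.4], [0.4, 0, 0.01, 0, 0.4], [0.4, 0, 0.01, 0, 0.4], [0.4, 0, 0, 0, 0.4], [0.4, 0, 0, 0, 0.4], [0.24, 0, 0, 0, 0.4], [0.14, 0, 0, 0, 0.4], [0.08, 0, 0, 0, 0.4], [0, 0, 0, 0, 0.4], [-0.4, 0, 0, 0, 0.4], [-0.6, 0, 0, 0, 0.4], [-0.4, 0, -0.4, 0, 0.4], [0, 0, -0.8, 0, 0.4], [0, 0, -0.8, 0, 0.4], [0, 0, -0.4, 0, 0.4], [0, 0, 0, 0, 0.4]]])

```text
t: 6.65
eef_pos: [0.6149, 0.1782, 0.1285]
tool_rot: [0.002, 0.627, 0.779, 0.003]
contact_force: [0.2, 0.7, -0.6]
gripper_width: 0.4
grasp_force: 0.0
```

```bash
python3 -c "
from h import *
go(.43,-.13,.12,82.6)
cv2.imwrite('pics/w2.png',bot.read_camera('wrist'))"
```

```text
yaw 102.4 turn 0.345 shift [-0.3294 -0.1437  0.0068] pos [0.6149 0.1782 0.1285] tilt [ 0.006  0.002 -1.   ] t 6.65
```

View pics/w2.png

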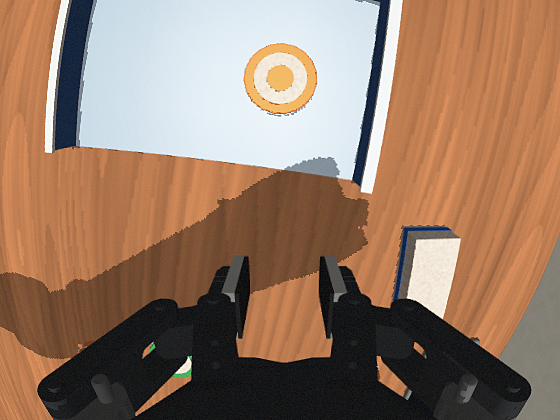

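Tin 1 is at (280,78), well inside the tray floor (front edge ~row 165 at that column). Now tin 2.

Converted, 0.15 rad is 0.75.

Call:
drive_effector(plan=[[[0, 0, 0, 0.75, 0.4], [0, 0, 0, 0.75, 0.4], [0, 0, 0, 0.05, 0.4], [0, 0, 0, 0, 0.4]]])

```text
t: 7.1
eef_pos: [0.6119, 0.1777, 0.1236]
tool_rot: [-0.0, 0.738, 0.675, -0.001]
contact_force: [0.2, -0.3, 0.4]
gripper_width: 0.401
grasp_force: 0.0
```

```bash
python3 -c "
from h import *
go(.428,-.123,.12,84.7)"
```

```text
yaw 84.9 turn 0.004 shift [-0.3164 -0.1553  0.0042] pos [0.6119 0.1777 0.1236] tilt [-0.002 -0.001 -1.   ] t 7.1
```

Converted, -0.03 m is -0.6, -0.016 m is -0.32.

Call:
drive_effector(plan=[[[-0.6, -0.3, 0, 0, 0.4], [-0.6, -0.3, 0, 0, 0.4], [-0.6, -0.3, 0, 0, 0.4], [-0.6, -0.3, 0, 0, 0.4], [-0.6, -0.3, 0, 0, 0.4], [-0.6, -0.3, 0, 0, 0.4], [-0.6, -0.3, 0, 0, 0.4], [-0.6, -0.3, 0, 0, 0.4], [-0.6, -0.3, 0, 0, 0.4], [-0.6, -0.3, 0, 0, 0.4], [-0.32, -0.1, 0, 0, 0.4], [0, 0, 0, 0, 0.4]]])

```text
t: 8.3
eef_pos: [0.4274, -0.1247, 0.1243]
tool_rot: [-0.0, 0.739, 0.673, -0.001]
contact_force: [0.4, 0.4, -0.7]
gripper_width: 0.399
grasp_force: 0.0
```

```bash
python3 -c "
from h import *
go(.428,-.123,.005,84.7)
cv2.imwrite('pics/w3.png',bot.read_camera('wrist'))"
```

```text
yaw 84.6 turn -0.001 shift [0.0019 0.0006 0.1193] pos [ 0.4274 -0.1247  0.1243] tilt [-0.002 -0.001 -1.   ] t 8.3
```

View pics/w3.png

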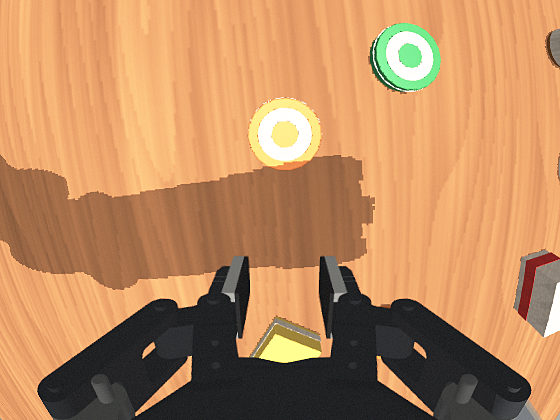

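The tin is at (285,133), centred on the fork. Green is well to the right of the path.

Converted, 0.02 m is 0.4, 0.015 m is 0.3.

Call:
drive_effector(plan=[[[0, 0, 0.6, 0, 0.4], [0, 0, 0.6, 0, 0.4], [0, 0, 0.6, 0, 0.4], [0, 0, 0.4, 0, 0.4], [0, 0, 0.18, 0, 0.4], [0, 0, 0, 0, 0.4], [0.2, 0, 0, 0, 0.4], [0.2, 0, 0, 0, 0.4], [0.3, 0, 0, 0, 0.4], [0.4, 0, 0, 0, 0.4], [0.4, 0, 0, 0, 0.4], [0.4, 0, 0, 0, 0.4], [0.4, 0, 0, 0, 0.4], [0.4, 0, 0, 0, 0.4]]])

```text
t: 9.75
eef_pos: [0.4422, 0.0142, 0.0068]
tool_rot: [0.001, 0.739, 0.674, 0.001]
contact_force: [-0.4, -0.1, -0.4]
gripper_width: 0.396
grasp_force: 0.1
```

```bash
python3 -c "
from h import *
go(.461,.25,.005)"
```

```text
yaw 84.8 turn -0.0 shift [ 0.2365 -0.0026  0.002 ] pos [0.4422 0.0142 0.0068] tilt [ 0.002  0.    -1.   ] t 9.75
```

Call:
drive_effector(plan=[[[0.4, 0, 0.01, 0, 0.4], [0.4, 0, 0.01, 0, 0.4], [0.4, 0, 0, 0, 0.4], [0.4, 0, 0, 0, 0.4], [0.4, 0, 0, 0, 0.4], [0.4, 0, 0, 0, 0.4], [0.4, 0, 0, 0, 0.4], [0.4, 0, 0, 0, 0.4], [0.4, 0, 0, 0, 0.4], [0.4, 0, 0, 0, 0.4], [0.24, 0, 0, 0, 0.4], [0.14, 0, 0, 0, 0.4], [0.08, 0, 0, 0, 0.4], [0, 0, 0, 0, 0.4], [-0.4, 0, 0, 0, 0.4], [-0.6, 0, 0, 0, 0.4], [-0.4, 0, -0.4, 0, 0.4], [0, 0, -0.8, 0, 0.4], [0, 0, -0.8, 0, 0.4], [0, 0, -0.4, 0, 0.4]]])

```text
t: 11.75
eef_pos: [0.4567, 0.164, 0.1277]
tool_rot: [0.001, 0.74, 0.673, 0.002]
contact_force: [0.9, 0.7, -0.0]
gripper_width: 0.398
grasp_force: 0.0
```

```bash
python3 -c "
from h import *
go(.492,-.318,.12,62)
cv2.imwrite('pics/w4.png',bot.read_camera('wrist'))"
```

```text
yaw 84.6 turn 0.395 shift [-0.409   0.2574  0.0074] pos [0.4567 0.164  0.1277] tilt [ 0.003  0.001 -1.   ] t 11.75
```

View pics/w4.png

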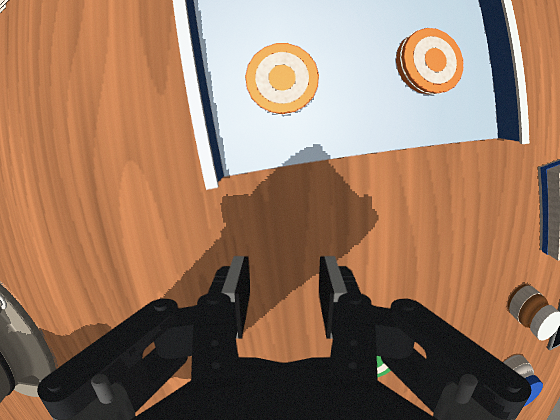

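Both tins are in the tray, at (282,78) and (432,60), about 120 mm apart. The third fits between them. Go to tin 3.

Converted, 0.15 rad is 0.75.

Call:
drive_effector(plan=[[[0, 0, 0, 0.75, 0.4], [0, 0, 0, 0.75, 0.4], [0, 0, 0, 0.415, 0.4], [0, 0, 0, 0, 0.4]]])

```text
t: 12.2
eef_pos: [0.4553, 0.1637, 0.1245]
tool_rot: [0.0, 0.854, 0.52, -0.0]
contact_force: [0.5, -0.6, 0.1]
gripper_width: 0.398
grasp_force: 0.0
```

```bash
python3 -c "
from h import *
go(.493,-.316,.12,62.7)"
```

```text
yaw 62.7 turn -0.0 shift [-0.409   0.2535  0.0049] pos [0.4553 0.1637 0.1245] tilt [-0.    -0.001 -1.   ] t 12.2
```

Converted, -0.03 m is -0.6, -0.019 m is -0.38.

Call:
drive_effector(plan=[[[-0.6, 0.38, 0, 0, 0.4], [-0.6, 0.38, 0, 0, 0.4], [-0.6, 0.38, 0, 0, 0.4], [-0.6, 0.38, 0, 0, 0.4], [-0.6, 0.38, 0, 0, 0.4], [-0.6, 0.38, 0, 0, 0.4], [-0.6, 0.38, 0, 0, 0.4], [-0.6, 0.38, 0, 0, 0.4], [-0.6, 0.38, 0, 0, 0.4], [-0.6, 0.38, 0, 0, 0.4], [-0.6, 0.38, 0, 0, 0.4], [-0.6, 0.38, 0, 0, 0.4], [-0.6, 0.38, 0, 0, 0.4], [-0.38, 0.12, 0, 0, 0.4], [0, 0, 0, 0, 0.4]]])

```text
t: 13.7
eef_pos: [0.4915, -0.319, 0.1243]
tool_rot: [0.0, 0.855, 0.519, -0.001]
contact_force: [-0.1, -0.6, -0.3]
gripper_width: 0.4
grasp_force: 0.0
```

```bash
python3 -c "
from h import *
go(.493,-.316,.005,62.7)
cv2.imwrite('pics/w5.png',bot.read_camera('wrist'))
im=bot.read_camera('top');cv2.imwrite('pics/t5.png',im)
for t in tins('top',im): print(*t)"
```

```text
yaw 62.6 turn -0.002 shift [ 3.600e-03 -1.000e-04  1.193e-01] pos [ 0.4915 -0.319   0.1243] tilt [-0.001 -0.002 -1.   ] t 13.7
or [156.7 216. ] [146, 206, 22, 21, 378] [0.589 0.279]
or [387.  247.5] [379, 237, 19, 23, 291] [ 0.52 -0.26]
or [157.2 269.9] [147, 259, 23, 23, 363] [0.464 0.269]
gr [278.9 239.9] [268, 228, 23, 24, 435] [ 0.535 -0.008]
```

View pics/w5.png

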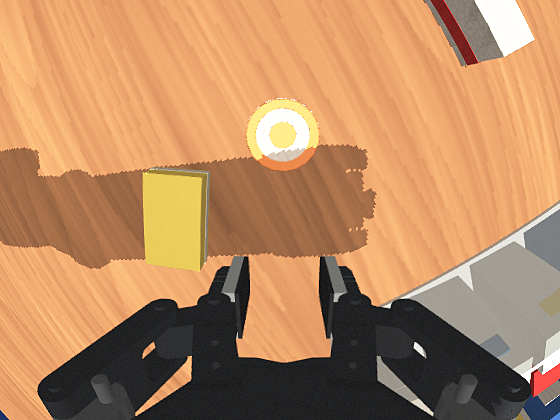

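Tin 3 is at (283,133), centred on the fork. The yellow carton (cols 143–208) is clear on the left, and green and the two delivered tins read unmoved. Descend and push, then curve past green on its far side.

Converted, 0.01 m is 0.2, 0.03 m is 0.6.

Call:
drive_effector(plan=[[[0, 0, 0.6, 0, 0.4], [0, 0, 0.6, 0, 0.4], [0, 0, 0.6, 0, 0.4], [0, 0, 0.4, 0, 0.4], [0, 0, 0.18, 0, 0.4], [0, 0, 0, 0, 0.4], [0.2, 0, 0, 0, 0.4], [0.2, 0, 0, 0, 0.4], [0.4, 0, 0, 0, 0.4], [0.4, 0, 0, 0, 0.4], [0.4, 0, 0, 0, 0.4], [0.4, 0, 0, 0, 0.4], [0.4, 0, 0, 0, 0.4], [0.4, 0, 0, 0, 0.4], [0.4, 0, 0, 0, 0.4], [0.4, 0, 0, 0, 0.4], [0.2, 0, 0, 0, 0.4]]])

```text
t: 15.5
eef_pos: [0.5824, -0.1424, 0.007]
tool_rot: [0.0, 0.853, 0.522, 0.001]
contact_force: [-0.6, 0.2, 0.3]
gripper_width: 0.396
grasp_force: 0.3
```

```bash
python3 -c "
from h import *
go(.583,-.141,.005,62.7)
im=bot.read_camera('top')
for t in tins('top',im): print(*t)"
```

```text
yaw 63.0 turn 0.005 shift [ 0.0015 -0.0001  0.002 ] pos [ 0.5824 -0.1424  0.007 ] tilt [ 0.003  0.001 -1.   ] t 15.5
or [156.8 216. ] [146, 206, 23, 21, 382] [0.589 0.278]
or [154.9 268.5] [147, 259, 21, 23, 248] [0.467 0.275]
gr [278.9 239.9] [268, 228, 23, 24, 435] [ 0.535 -0.008]
gr [546.5 271.5] [532, 269, 28, 6, 156] [ 0.467 -0.626]
```

As planned. Now the arc (radius ~0.29 m).

Call:
drive_effector(plan=[[[0.2, 0, 0, -0.15, 0.4], [0.3, 0, 0, -0.25, 0.4], [0.4, 0, 0, -0.35, 0.4], [0.4, 0, 0, -0.35, 0.4], [0.4, 0, 0, -0.35, 0.4], [0.4, 0, 0, -0.35, 0.4], [0.4, 0, 0, -0.35, 0.4], [0.4, 0, 0, -0.35, 0.4], [0.4, 0, 0, -0.35, 0.4], [0.4, 0, 0, -0.35, 0.4], [0.4, 0, 0, -0.35, 0.4], [0.4, 0, 0, -0.35, 0.4], [0.4, 0, 0, -0.35, 0.4], [0.3, 0, 0, -0.3, 0.4]]])

```text
t: 16.95
eef_pos: [0.5947, 0.1074, 0.0058]
tool_rot: [-0.0, 0.535, 0.845, 0.0]
contact_force: [0.5, 0.1, 1.2]
gripper_width: 0.398
grasp_force: 0.2
```

```bash
python3 -c "
from h import *
go(.537,.235,.005)
cv2.imwrite('pics/w6.png',bot.read_camera('wrist'))"
```

```text
yaw 115.3 turn -0.0 shift [0.14   0.0024 0.0009] pos [0.5947 0.1074 0.0058] tilt [-0.     0.001 -1.   ] t 16.95
```

View pics/w6.png

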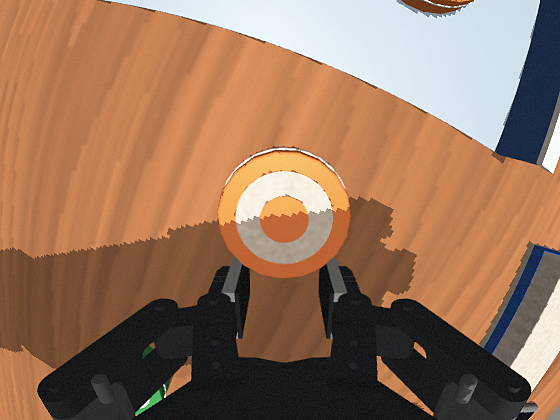

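The tin is cradled squarely between the fingertips at (284,215). The last push takes it into the middle slot.

Call:
drive_effector(plan=[[[0.3, 0.02, 0, 0, 0.4], [0.4, 0.02, 0, 0, 0.4], [0.4, 0.02, 0, 0, 0.4], [0.4, 0.02, 0, 0, 0.4], [0.4, 0.02, 0, 0, 0.4], [0.3, 0.02, 0, 0, 0.4], [0.2, 0, 0, 0, 0.4], [0.1, 0, 0, 0, 0.4], [0.06, 0, 0, 0, 0.4], [0, 0, 0, 0, 0.4], [-0.4, 0, 0, 0, 0.4], [-0.6, 0, 0, 0, 0.4], [-0.6, 0, -0.4, 0, 0.4], [-0.4, 0, -0.8, 0, 0.4], [0, 0, -0.8, 0, 0.4], [0, 0, -0.4, 0, 0.4], [0, 0, 0, 0, 0.4]]])

```text
t: 18.7
eef_pos: [0.5919, 0.1323, 0.1294]
tool_rot: [0.002, 0.539, 0.842, 0.002]
contact_force: [0.4, 0.0, -0.4]
gripper_width: 0.403
grasp_force: 0.0
```

Call:
drive_effector(plan=[[[-0.8, 0, 0, 0, 0.4], [-0.8, 0, 0, 0, 0.4], [-0.8, 0, 0, 0, 0.4], [-0.8, 0, 0, 0, 0.4], [-0.8, 0, 0, 0, 0.4], [-0.8, 0, 0, 0, 0.4], [-0.8, 0, 0, 0, 0.4], [-0.4, 0, 0, 0, 0.4], [0, 0, 0, 0, 0.4]]])

```text
t: 19.6
eef_pos: [0.7152, -0.1453, 0.1237]
tool_rot: [-0.0, 0.541, 0.841, -0.002]
contact_force: [0.1, -0.7, -0.7]
gripper_width: 0.402
grasp_force: 0.0
```

```bash
python3 -c "
from h import *
im=bot.read_camera('top');cv2.imwrite('pics/t7.png',im)
for t in tins('top',im): print(*t)"
```

```text
or [161.8 228.4] [146, 206, 33, 46, 819] [0.56  0.265]
or [155.5 270.2] [147, 259, 21, 23, 285] [0.464 0.273]
gr [278.9 239.9] [268, 228, 23, 24, 434] [ 0.535 -0.008]
```

View pics/t7.png

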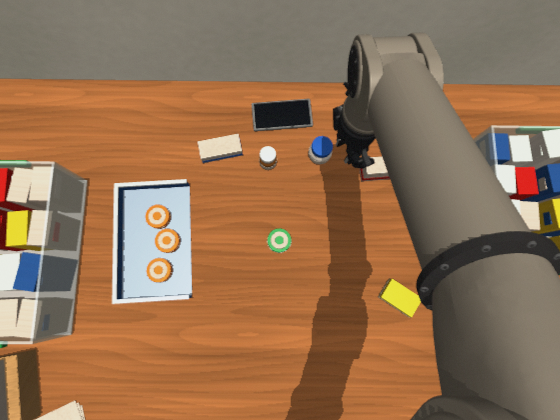

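All three orange tins, at (157,216), (167,240) and (158,270), lie flat and well inside the tray (front edge at column 191). Green is still at (279,240), and the visible jars and cartons are where they were. The arm is clear.

```bash
python3 -c "
from station import bot
print(bot.hand_in())"
```

```text
the job is handed in; nothing more can be done
None
```

All three orange tins were swept along the desk into the tray and lie flat, wholly inside it; the green tin, jars and cartons were left where they were, and the job was handed in at about 20 s.

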